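# Index a probing jig to the marked module and lock it with its pin

## Robot

A 6-joint arm with a two-finger parallel gripper is mounted at the origin on the work surface. World frame = base frame: x ahead of the robot, y to its left, z up, the work surface at z = 0. Lengths are in m, angles in degrees, forces in N, time in s.
With the tool pointing down it reaches from about 0.25 to 0.725 m from the base axis. Payload 9.7 kg.
Tool frame: the origin (TCP) lies midway between the tips of the shut fingers; the grasp point (between the pads) lies 19 mm behind it; z points along the fingers, y is the line along which they close (so a half turn about z gives the same grasp; the last joint's range is limited). The gripper opens to 85 mm and grips with 20 to 120 N. Pads are 22 mm wide; open, the fingers measure 114 mm over their backs; the gripper's body (76 mm by 85 mm) begins 54 mm behind the grasp point. The pads swing forward as they close: fully open they stand 13 mm farther back than shut.
Start: joints at [74.886, 4.979, 10.078, 95.1, 0, 90], TCP at [0.143, 0.531, 0.231] pointing down, gripper open.
Joint ranges: [-179.16, 179.16], [-48.56, 103.87], [-65.8, 70.77], [-126.05, 130.52], [-82.76, 87.17], [-180, 180]. Speed limits (degrees/s): [127.2, 127.2, 147.25, 180, 180, 180].

## Interface

Orientations are given as [roll, pitch, yaw] about the fixed x, y, z axes, in that order (R = Rz(yaw) Ry(pitch) Rx(roll)).
In Python, from workcell import readout, imaging, bot, spotter gives the robot as it stands.
- The arm moves only by the shell command python3 -m jog 'ROWS' [FORCE]. ROWS is JSON, a list of rows, each an object with "rotation": the turn, a rotation vector about the world's x, y, z in degrees, a list of three; "translation": the shift along the world's x, y, z in mm, a list of three; "grip": the finger opening in mm, from 0 to 85.4. In form: [{"rotation": [wx, wy, wz], "translation": [dx, dy, dz], "grip": grip}, ...]. A call has 1 to 20 rows; each row is the pose to reach, as a shift and turn from the pose commanded when the call began; what a row does not reach only later rows make up. A row lasts 1/10 s, in which the tool goes at most 50 mm and 8.59 degrees, less where a joint would pass 70% of its speed; a pose out of reach is approached as far as the arm can. A call with a gripper value outside its range is refused whole. The fingers move at their own pace and stop on an object; FORCE is the grip in N (left out, the last holds). Time passes only in rows, so rows that repeat a pose let the fingers close. It gives the time, the measured TCP pose, the force, the opening and the grip force at its end, in the units of the state.
- readout.get_obs(): the state, without advancing time (a new reading comes with each control period).
- imaging.camera(name): name is "scene" or "top" or "wrist"; returns (picture, depth): 480x640x3 uint8, red, green, blue; 480x640 float32, m along the optical axis (not along the pixel's ray), 0 where there is no reading.
- imaging.camera_info(name): a dict with "vertical_fov" (degrees; the focal length in pixels is half the picture's height over the tangent of half this angle, whatever the lens; pixels are square), "cx", "cy" (the principal point, pixels), "k1" (the pictures are not rectified: a ray, as slopes to the right and down, at radius r is drawn at 1 + k1 r^2 times it, then the intrinsics apply), "extrinsics" (4x4, takes a point from camera to world coordinates); the wrist camera has in their place "tool_from_camera" (4x4, takes a point from camera to tool coordinates, whose origin is the TCP and whose axes are the flange's). Camera axes: x right, y down, z forward; pixel columns grow to the right and rows downward; lengths in m; the calibration is good to about 2 mm. A picture is of the moment at which its call begins: read the wrist's pose just before it. camera_info takes no time and is no camera call.
- bot.job_done(): hands the job in; it is judged then, once.
Trained networks look in the newest picture that a camera, given by its name, has taken for a name from the list of things; names that differ only in an ending like _2 or _b are one class to them, and where a whole thing is asked for, a point or a joint stands for the part that bears it (a point fixed in the world has none). Each returns a list of dicts, best first, with "confidence" (0 to 1); they miss things now and then, are a little off and sometimes report something else, mostly with a low value. They report only what shows in the picture. A call takes as long as a camera call.
- spotter.spot_in(camera, target): "box" ([centre column, centre row, width, height] in pixels, round what is visible of it).
- spotter.mark_of(camera, target): "uv" ([column, row] in pixels: a listed point, or the origin of a listed thing).
The state is a dict: "time": time; "q": joint angles; "qd": joint speeds; "joint_efforts": joint torques, N m; "ee_pos": TCP position; "tcp_rot": TCP orientation; "wrist_force": force on the tool from outside, world axes, zero at the start; "torque": the same for the moment, N m; "opening": finger opening in m; "grasp_force": force on a finger pad.
Only numpy, scipy, OpenCV 4.12 (cv2) and the standard library are available. Lean on these libraries where they do the work, as an engineer would, in place of code of your own. Each camera call takes 0.05 s, during which the arm holds its last target. There are 200 camera calls.

## Task

Slide the carriage of the probing jig along by its black upright post until the centre of the ring on the ring-marked module sits right under the probe needle. Then take the lock pin from its slanted rest and push it upright down through the hole of the lock bridge and the carriage strip below it until its collar sits on the bridge, and let go. Leave the three modules in their nests, keep clear of the needle and do not disturb the other things on the bench.

Things in the scene. Friction and masses are not known exactly. Their poses are not given: they have to be found in the camera images.
- jig: Fixed aluminium base plate of the jig, 12 mm thick, x -105 to +110 mm, y -145 to +200 mm, two rails along y. Origin on the table right under the needle tip; x points away from the robot, z up. A grey column at x +88 mm carries a grey arm (30 mm wide, top at z 118 mm, the highest part) to the needle at x 0.
- carriage (a joint): Carriage travel, m: 0 where it starts, near the jig's +y end; grows as it slides towards the jig's -y. About 1.5 N of friction; stays put. Three nests in a row along y, pitch 40 mm, a module in each. A steel strip 30 mm wide (z 20 to 28 mm) on its robot side has three 11 mm holes, pitch 40 mm: when a nest's centre is under the needle, one of them is under the bridge's hole.
- handle (a point): Grip point on the black upright post of the carriage, 16 mm across, top at z 85 mm, standing up from the strip (z 28 mm); the point is on its axis at z 70 mm. In jig axes it lies 75 mm to the robot side (-x) of the nests' line and 60 mm to +y of the middle nest's centre. Push or grip it to slide the carriage.
- needle_tip (a point): Point of the fixed steel probe needle, pointing down, 54 mm above the table and 6 mm above the modules; needle 5 mm thick and 22 mm long under a 22 mm chuck.
- mark (a point): Centre of the marked spot: on the top face (20 mm above its underside) of the ring-marked module, at the middle of a dark raised ring 19 mm across.
- module_ring: Loose die-cast aluminium module 50 x 34 x 20 mm with the ring on its top; lies in one of the three nests with 1 mm play, 50 mm side along the jig's x. Origin: centre of its underside, which is 28 mm above the table.
- module_bar: Like module_ring, but with a straight dark bar 36 x 5 mm on its top. Lies in another nest.
- module_block: Like module_ring, but with a 14 mm dark square block and a small dot on its top. Lies in another nest.
- lock_hole (a point): Centre of the mouth of the hole in the steel lock bridge of the jig, on its top face, 43 mm above the table. Bridge 50 (x) x 36 (y) x 12 mm, standing astride the path of the carriage strip, at jig x -75, y -90 mm; vertical through hole 11 mm with a 2 mm chamfer.
- lock_pin: Loose steel pin 66 mm long; origin at the nose, z along it towards the grip. From the nose: 8 mm taper, shaft 9 mm thick to 28 mm, collar 18 mm wide from 28 to 32 mm, round grip 14 mm thick from 32 to 66 mm. Starts in the rest up to its collar, leaning about 33 degrees, grip towards the rest's -x. When home its nose is 28 mm below the hole's mouth.
- pin_rest: Fixed grey rest for the pin: foot 75 x 55 x 6 mm, two cheeks and a slanted plate 44 x 44 x 24 mm with a 10 mm bore. Origin on the table under the middle of the plate's top face, which is 52 mm up where the bore opens. The bore's axis leans 30 degrees from vertical towards the rest's own -x as it rises.
- spare_module: Bystander: an aluminium module like the others, with a paper label, lying on the table, 50 x 34 x 20 mm; origin at its underside.
- screwdriver: Bystander: a screwdriver lying on the table, about 200 mm long; origin at its underside.
- flux_jar: Bystander: a small jar, 48 mm across, 65 mm tall; origin at its underside.
- solder_spool: Bystander: a metal spool, 60 mm across, 44 mm tall; origin at its underside.
- circuit_board: Bystander: a green circuit board 100 x 75 mm, 14 mm high, lying flat; origin at its underside.
- wrench: Bystander: a steel wrench lying flat; origin at its underside.
- parts_cup: Bystander: an empty steel cup, 72 mm across, 85 mm tall; origin at its underside.

How it is judged (in metres and radians):
On the way, in this order (a step that is already met when the one before it is completed fails the run):
1. the ring's centre is under the needle tip (within 5 mm, sideways) and stays there (horizontal distance between mark and needle_tip below 0.005 m), for 0.3 s.
2. with the ring still under the needle, the lock pin is home through bridge and carriage strip (horizontal distance between mark and needle_tip below 0.005 m and z of lock_pin in the frame of lock_hole between -0.031 and -0.025 m and horizontal distance between lock_pin and lock_hole below 0.004 m and angle between lock_pin's own z axis and vertical below 0.12 rad), for 0.2 s.
At the end, for the whole second after the job is handed in: The ring's centre is within 5 mm (horizontally) of the needle tip; the lock pin stands upright (within 7 degrees) in the bridge hole, within 4 mm of its centre, nose 25 to 31 mm below the mouth, released and at rest; the carriage is still; the three modules lie flat in their nests (all of step 2 and linear speed of lock_pin below 0.01 m/s and velocity of joint carriage between -0.005 and 0.005 m/s and height (world z) of each of module_ring, module_bar, module_block below 0.034 m and angle between each of module_ring, module_bar, module_block's own z axis and vertical below 0.1 rad); the robot touches nothing.
It fails at once if the needle is struck (over 2 N) (contact force between needle and anything else above 2 N).
It fails at once if a module is lifted out of or tipped in its nest (height (world z) of any of module_ring, module_bar, module_block above 0.04 m or angle between any of module_ring, module_bar, module_block's own z axis and vertical above 0.3 rad).
It fails at once if another thing on the bench is moved by more than 20 mm (distance of any of spare_module, screwdriver, flux_jar, solder_spool, circuit_board, wrench, parts_cup from where it was at the start of the episode above 0.02 m).
It also fails if it takes over 61 s, if anything falls off the work surface, if the arm or the gripper's body presses on something with over 40 N, if the wrist force passes 120 N, or if a joint passes its speed limit or range.

## Working session

There is one attempt and no reset: what is moved stays moved. The work goes in short steps, Python scripts to look and compute and a shell command to move; the robot and the scene stay as the last step left them, time stands still between calls to the robot, and variables do not carry over. Pictures are saved under pics/ and viewed, at most 12 in all, crops included, and the job is handed in when it is done.

```bash
mkdir -p pics; ls
cat > h.py <<'E'
import numpy as np, cv2
from workcell import readout, imaging, bot, spotter
from scipy.spatial.transform import Rotation as R
def shot(c,name=None):
    o=readout.get_obs(); p,d=imaging.camera(c); i=imaging.camera_info(c)
    if name: cv2.imwrite('pics/'+name,p[:,:,::-1])
    if 'extrinsics' in i: T=np.array(i['extrinsics'])
    else:
        W=np.eye(4); W[:3,3]=o['ee_pos']; W[:3,:3]=R.from_euler('xyz',o['tcp_rot'],degrees=True).as_matrix()
        T=W@np.array(i['tool_from_camera'])
    return p,d,i,T
def ray(i,uv):
    f=240/np.tan(np.radians(i['vertical_fov'])/2)
    K=np.array([[f,0,i['cx']],[0,f,i['cy']],[0,0,1.]])
    u=cv2.undistortPoints(np.array([[uv]],float),K,np.array([i['k1'],0,0,0,0.]))[0,0]
    return np.array([u[0],u[1],1.])
def at_z(i,T,uv,z):
    v=T[:3,:3]@ray(i,uv); o=T[:3,3]; return o+v*(z-o[2])/v[2]
def at_d(i,T,uv,d,r=2):
    u,v=int(round(uv[0])),int(round(uv[1])); a=d[max(v-r,0):v+r+1,max(u-r,0):u+r+1]; a=a[a>0]
    if not a.size: return None
    return (T[:3,:3]@(ray(i,uv)*np.median(a)))+T[:3,3]
E
cat > a.py <<'E'
from h import *
np.set_printoptions(precision=4,suppress=True)
o=readout.get_obs(); print(o)
for c in ['scene','top']:
    p,d,i,T=shot(c,c+'1.png'); print(c,i['vertical_fov'],T[:3,3],T[:3,2])
    for t,z in [('jig',0),('handle',.07),('needle_tip',.054),('mark',.048),('lock_hole',.043),('lock_pin',None),('pin_rest',0),('module_ring',.028)]:
        for r in spotter.mark_of(c,t)[:2]:
            print(t,round(r['confidence'],2),np.round(r['uv'],1), at_z(i,T,r['uv'],z) if z is not None else '', at_d(i,T,r['uv'],d))
E
python3 a.py
```

```text
pics
{'time': 0.0, 'q': array([74.8878,  5.0109, 10.0324, 95.0998,  0.0008, 90.0017]), 'qd': array([ 0.0752, -0.0148, -0.0434,  0.0819,  0.0772, -0.0222]), 'joint_efforts': array([  0.0003, -52.0387,  46.4805,   0.0161,   0.    ,   0.    ]), 'ee_pos': array([0.1433, 0.5307, 0.2306]), 'tcp_rot': array([-179.9216,   -0.0007,  164.8861]), 'wrist_force': array([0.3338, 0.5113, 1.0469]), 'torque': array([0.0016, 0.0221, 0.0047]), 'grasp_force': 0.0, 'opening': 0.08541718431015374}
scene 44.362916447021746 [0.9616 0.5644 1.0776] [-0.3469 -0.4438 -0.8262]
jig 0.84 [295.2 277.5] [0.616  0.0145 0.    ] [0.62   0.021  0.0127]
handle 0.84 [375.2 287.4] [0.5278 0.166  0.07  ] [0.5333 0.1711 0.0828]
handle 0.51 [314.8 286.3] [0.62   0.0904 0.07  ] [0.6125 0.08   0.048 ]
needle_tip 0.53 [315.6 289. ] [0.6171 0.0888 0.054 ] [0.6148 0.0856 0.0472]
mark 0.68 [256.6 156.9] [ 0.5066 -0.2845  0.048 ] [ 0.4983 -0.3     0.0292]
mark 0.63 [342.8 308.5] [0.5998 0.1542 0.048 ] [0.5997 0.154  0.0476]
lock_hole 0.82 [292.4 220.5] [ 0.5485 -0.0842  0.043 ] [ 0.5469 -0.0867  0.039 ]
lock_hole 0.17 [338.1 314.9] 
[... 505 characters left out ...]
612  0.0103 0.    ] [0.6085 0.0106 0.0126]
jig 0.68 [281.2 206.1] [0.6074 0.1585 0.    ] [0.5942 0.1531 0.0481]
handle 0.97 [272.5 234.1] [0.5256 0.1647 0.07  ] [0.5236 0.1635 0.0795]
handle 0.7 [252.4 321.2] [0.3407 0.1921 0.07  ] [0.3422 0.1995 0.0216]
mark 0.64 [281.6 201.1] [0.6057 0.153  0.048 ] [0.6056 0.153  0.0483]
lock_hole 0.57 [385.4 235.1] [ 0.542  -0.0786  0.043 ] [ 0.5425 -0.0789  0.0406]
lock_pin 0.51 [499.6 264.9]  [ 0.4862 -0.3203  0.06  ]
pin_rest 0.86 [489.1 267.7] [ 0.4889 -0.3175  0.    ] [ 0.4814 -0.3027  0.0458]
module_ring 0.66 [472.5 192.8] [ 0.6532 -0.2735  0.028 ] [ 0.6484 -0.2693  0.0427]
module_ring 0.64 [145.9 292.6] [0.3911 0.4333 0.028 ] [0.3871 0.4137 0.0803]
```

View pics/scene1.png

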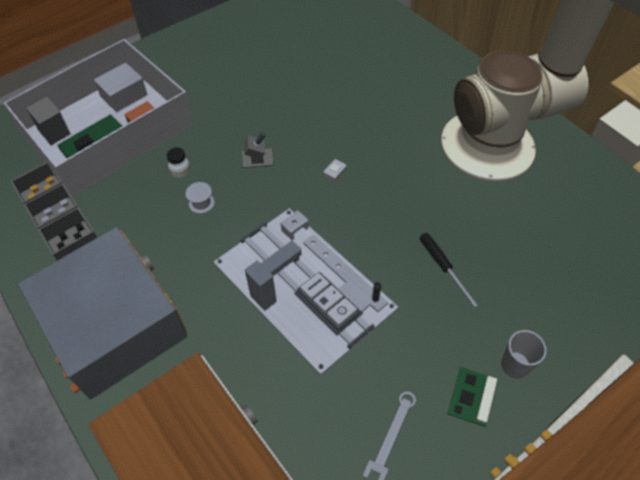

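View pics/top1.png

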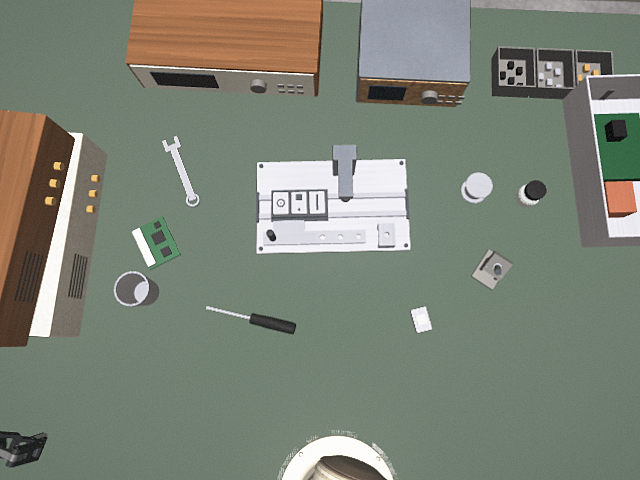

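The jig lies nearly square to the world, with the ring module in the +y nest at top (281,203), the post at (272,235) and the bridge at (386,235). The pin rest is at (491,268) in the top view, turned about 45°. I'll move over the jig for a close wrist view and fit the jig pose.

```bash
python3 - <<'E'
from h import *
np.set_printoptions(precision=4,suppress=True)
for c in ['top','scene']:
    p,d,i,T=shot(c)
    f=240/np.tan(np.radians(i['vertical_fov'])/2)
    K=np.array([[f,0,i['cx']],[0,f,i['cy']],[0,0,1.]])
    g=np.stack(np.meshgrid(np.arange(640),np.arange(480)),-1).reshape(-1,1,2).astype(float)
    u=cv2.undistortPoints(g,K,np.array([i['k1'],0,0,0,0.]))[:,0]
    D=d.reshape(-1,1); P=np.hstack([u,np.ones((len(u),1))])*D@T[:3,:3].T+T[:3,3]
    m=(D[:,0]>0)&(abs(P[:,0]-.61)<.15)&(abs(P[:,1]-.03)<.22)
    h=m&(P[:,2]>.007)&(P[:,2]<.04)
    img=h.reshape(480,640).astype(np.uint8)
    n,l,s,_=cv2.connectedComponentsWithStats(img); k=1+s[1:,4].argmax()
    Q=P[(l==k).ravel()]; r=cv2.minAreaRect((Q[:,:2]*1000).astype(np.float32)); print(c,r,cv2.boxPoints(r), np.median(Q[:,2]))
i=imaging.camera_info('wrist');print(i)
E
python3 -m jog '[{"rotation":[0,0,15],"translation":[317,-500,100],"grip":85},{"rotation":[0,0,15],"translation":[317,-500,100],"grip":85},{"rotation":[0,0,15],"translation":[317,-500,100],"grip":85},{"rotation":[0,0,15],"translation":[317,-500,100],"grip":85},{"rotation":[0,0,15],"translation":[317,-500,100],"grip":85},{"rotation":[0,0,15],"translation":[317,-500,100],"grip":85},{"rotation":[0,0,15],"translation":[317,-500,100],"grip":85},{"rotation":[0,0,15],"translation":[317,-500,100],"grip":85},{"rotation":[0,0,15],"translation":[317,-500,100],"grip":85},{"rotation":[0,0,15],"translation":[317,-500,100],"grip":85},{"rotation":[0,0,15],"translation":[317,-500,100],"grip":85},{"rotation":[0,0,15],"translation":[317,-500,100],"grip":85},{"rotation":[0,0,15],"translation":[317,-500,100],"grip":85},{"rotation":[0,0,15],"translation":[317,-500,100],"grip":85},{"rotation":[0,0,15],"translation":[317,-500,100],"grip":85},{"rotation":[0,0,15],"translation":[317,-500,100],"grip":85},{"rotation":[0,0,15],"translation":[317,-500,100],"grip":85},{"rotation":[0,0,15],"translation":[317,-500,100],"grip":85}]'
cat > b.py <<'E'
from h import *
import sys
np.set_printoptions(precision=4,suppress=True)
p,d,i,T=shot('wrist',sys.argv[1]); print(T[:3,3],T[:3,2])
zs=dict(jig=0,handle=.07,needle_tip=.054,mark=.048,lock_hole=.043,pin_rest=0,module_ring=.028,module_bar=.028,module_block=.028)
for t in sys.argv[2:]:
    for r in spotter.mark_of('wrist',t)[:2]:
        print(t,round(r['confidence'],2),np.round(r['uv'],1), at_z(i,T,r['uv'],zs[t]) if t in zs else '', at_d(i,T,r['uv'],d))
E
python3 b.py w1.png handle mark lock_hole needle_tip jig module_bar
```

```text
top ((614.0521240234375, 42.25584411621094), (216.37635803222656, 345.00201416015625), 4.081064224243164) [[ 493.8618  206.6199]
 [ 518.4148 -137.5073]
 [ 734.2424 -122.1083]
 [ 709.6895  222.019 ]] 0.013093198708327702
scene ((615.2879638671875, 42.039642333984375), (217.39273071289062, 347.6645202636719), 4.586053848266602) [[ 493.0406  206.6244]
 [ 520.8386 -139.927 ]
 [ 737.5353 -122.5451]
 [ 709.7374  224.0063]] 0.013771012534678384
{'vertical_fov': 61.81367080061078, 'cx': 316.86772454417354, 'cy': 240.43781988577092, 'k1': -0.04526653307946648, 'tool_from_camera': array([[-0.0002, -0.9607, -0.2777,  0.0705],
       [ 1.    , -0.0002, -0.    , -0.001 ],
       [-0.    , -0.2777,  0.9607, -0.1425],
       [ 0.    ,  0.    ,  0.    ,  1.    ]])}
time: 2.8
ee_pos: [0.4601, 0.0318, 0.3314]
tcp_rot: [180.0, 0.0, 180.0]
wrist_force: [-0.3, 0.3, 0.5]
opening: 0.0849
grasp_force: 0.0
[0.3893 0.0308 0.4739] [ 0.278  -0.0001 -0.9606]
handle 0.69 [448.1 257.7] [0.5255 0.1709 0.07  ] [0.5208 0.166  0.084 ]
handle 0.61 [148.8 107.5] [ 0.3721 -0.1319  0.07  ] [ 0.3699 -0.1519  0.0205]
mark 0.98 [421.9 315. ] [0.6039 0.1541 0.048 ] [0.6039 0.1542 0.0479]
mark 0.35 [  0.  331.9] [ 0.6292 -0.3581  0.048 ] [ 0.6443 -0.3826  0.0212]
lock_hole 0.85 [218.3 265.7] [ 0.544  -0.0819  0.043 ] [ 0.5545 -0.0896  0.0138]
jig 0.77 [301.9 302.7] [0.6101 0.0114 0.    ] [0.6044 0.0119 0.0122]
module_bar 0.95 [352.1 312.8] [0.6106 0.0739 0.028 ] [0.6004 0.0719 0.0486]
```

View pics/w1.png

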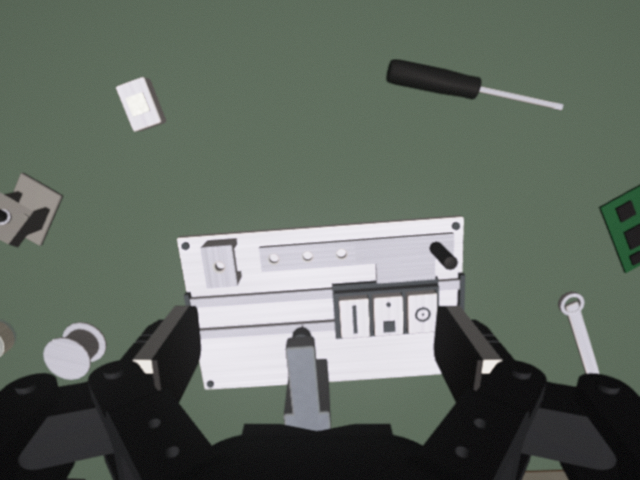

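The picture shows the ring at (422,314), the post base to top at (450,265)–(437,247), the bridge hole at (219,266) and the chuck at (302,335). This agrees with the fit: yaw ≈ 4.4°, origin ≈ (0.613, 0.0135). Next I'll go to the post.

```bash
python3 -m jog '[{"rotation":[0,0,4],"translation":[66,137,-130],"grip":85},{"rotation":[0,0,4],"translation":[66,137,-130],"grip":85},{"rotation":[0,0,4],"translation":[66,137,-130],"grip":85},{"rotation":[0,0,4],"translation":[66,137,-130],"grip":85},{"rotation":[0,0,4],"translation":[66,137,-130],"grip":85},{"rotation":[0,0,4],"translation":[66,137,-130],"grip":50},{"rotation":[0,0,4],"translation":[66,137,-130],"grip":50},{"rotation":[0,0,4],"translation":[66,137,-160],"grip":50},{"rotation":[0,0,4],"translation":[66,137,-190],"grip":50},{"rotation":[0,0,4],"translation":[66,137,-220],"grip":50},{"rotation":[0,0,4],"translation":[66,137,-250],"grip":50},{"rotation":[0,0,4],"translation":[66,137,-270],"grip":50},{"rotation":[0,0,4],"translation":[66,137,-279],"grip":50},{"rotation":[0,0,4],"translation":[66,137,-279],"grip":50}]' 30
python3 - <<'E'
from h import *
p,d,i,T=shot('wrist'); print([ (r['confidence'],r['uv'],at_z(i,T,r['uv'],.07)) for r in spotter.mark_of('wrist','handle')[:2]])
E
python3 -m jog '[{"rotation":[0,0,0],"translation":[0,0,0],"grip":10},{"rotation":[0,0,0],"translation":[0,0,0],"grip":10},{"rotation":[0,0,0],"translation":[0,0,0],"grip":10},{"rotation":[0,0,0],"translation":[0,0,0],"grip":10},{"rotation":[0,0,0],"translation":[0,0,0],"grip":10},{"rotation":[0,0,0],"translation":[0,0,0],"grip":10}]' 30
```

```text
time: 4.55
ee_pos: [0.5264, 0.1673, 0.0526]
tcp_rot: [-180.0, 0.0, -176.2]
wrist_force: [-0.5, -0.0, 0.2]
opening: 0.0498
grasp_force: 0.0
[(0.87, [324.2, 335.7], array([0.52628684, 0.16886612, 0.07      ]))]
time: 5.25
ee_pos: [0.527, 0.1682, 0.0535]
tcp_rot: [180.0, 0.1, -176.1]
wrist_force: [-0.9, -0.2, 6.4]
opening: 0.0148
grasp_force: 29.2
```

```bash
python3 -m jog '[{"rotation":[0,0,0],"translation":[0.4,-5,0],"grip":10},{"rotation":[0,0,0],"translation":[1.1,-15,0],"grip":10},{"rotation":[0,0,0],"translation":[2.3,-30,0],"grip":10},{"rotation":[0,0,0],"translation":[3.4,-45,0],"grip":10},{"rotation":[0,0,0],"translation":[4.6,-60,0],"grip":10},{"rotation":[0,0,0],"translation":[5.7,-75,0],"grip":10},{"rotation":[0,0,0],"translation":[6.8,-90,0],"grip":10},{"rotation":[0,0,0],"translation":[8,-105,0],"grip":10},{"rotation":[0,0,0],"translation":[9.1,-120,0],"grip":10},{"rotation":[0,0,0],"translation":[9.9,-130,0],"grip":10},{"rotation":[0,0,0],"translation":[10.2,-135,0],"grip":10},{"rotation":[0,0,0],"translation":[10.2,-135,0],"grip":10},{"rotation":[0,0,0],"translation":[10.2,-135,0],"grip":10}]' 30
python3 b.py w2.png needle_tip mark handle lock_hole
python3 - <<'E'
from h import *
for c in ['scene','top']:
    p,d,i,T=shot(c,c+'2.png')
    for t,z in [('needle_tip',.054),('mark',.048),('handle',.07)]:
        for r in spotter.mark_of(c,t)[:2]: print(c,t,r['confidence'],np.round(r['uv'],1),at_z(i,T,r['uv'],z))
p=cv2.imread('pics/scene2.png')[230:330,240:400]; a=cv2.resize(p,(640,400),interpolation=cv2.INTER_CUBIC)
cv2.imwrite('pics/sc2.png',a)
E
```

```text
time: 6.55
ee_pos: [0.5373, 0.0326, 0.0534]
tcp_rot: [-180.0, 0.1, -176.1]
wrist_force: [-0.4, -1.4, 5.8]
opening: 0.0155
grasp_force: 29.5
[0.4665 0.0269 0.1958] [ 0.279   0.0183 -0.9601]
lock_hole 0.74 [ 49.8 298.9] [ 0.5443 -0.0815  0.043 ] [ 0.5481 -0.0869  0.0354]
scene mark 0.54 [295.2 265. ] [0.61348676 0.01475613 0.048     ]
scene handle 0.9 [327.2 246.8] [0.54263971 0.03155717 0.07      ]
```

View pics/w2.png

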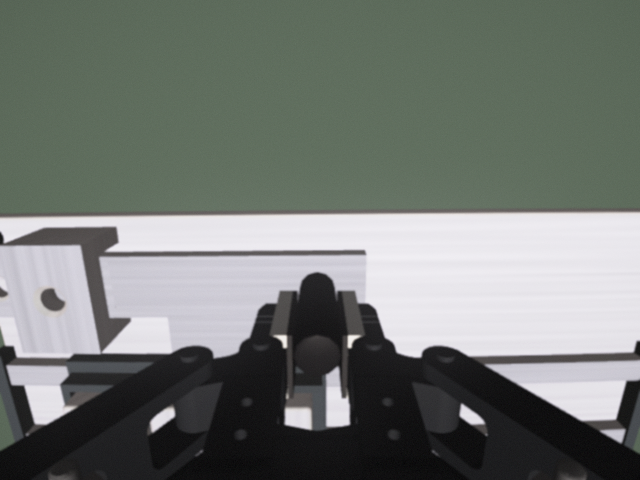

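View pics/sc2.png

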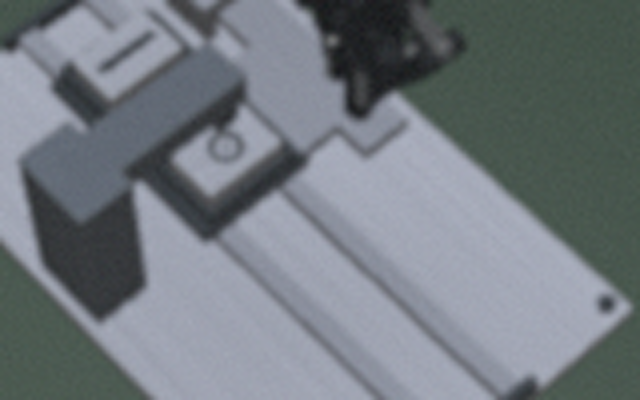

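The scene crop shows the ring almost under the chuck. In the wrist view the bridge hole is at (52,298), which puts the handle target about 5 mm further. I'll slide 5 mm, release, and look from the robot side.

```bash
python3 -m jog '[{"rotation":[0,0,0],"translation":[0.2,-3,0],"grip":10},{"rotation":[0,0,0],"translation":[0.4,-5,0],"grip":10},{"rotation":[0,0,0],"translation":[0.4,-5,0],"grip":10},{"rotation":[0,0,0],"translation":[0.4,-5,0],"grip":10},{"rotation":[0,0,0],"translation":[0.4,-5,0],"grip":40},{"rotation":[0,0,0],"translation":[0.4,-5,0],"grip":40},{"rotation":[0,0,0],"translation":[0.4,-5,0],"grip":40},{"rotation":[0,0,0],"translation":[0.4,-5,40],"grip":40},{"rotation":[0,0,0],"translation":[0.4,-5,80],"grip":40},{"rotation":[0,0,0],"translation":[-40,-30,100],"grip":85},{"rotation":[0,0,0],"translation":[-60,-50,100],"grip":85},{"rotation":[0,0,0],"translation":[-60,-50,100],"grip":85},{"rotation":[0,0,0],"translation":[-60,-50,100],"grip":85}]' 30
python3 b.py w3.png needle_tip mark handle lock_hole
```

```text
time: 8.5
ee_pos: [0.4766, -0.0172, 0.1524]
tcp_rot: [180.0, 0.0, -176.2]
wrist_force: [0.4, 0.4, 0.1]
opening: 0.0854
grasp_force: 0.0
[ 0.406  -0.023   0.2949] [ 0.2778  0.0187 -0.9604]
mark 0.67 [345.8 419.8] [0.6147 0.0126 0.048 ] [0.6146 0.0126 0.0481]
handle 0.58 [382.8 345.1] [0.5372 0.0278 0.07  ] [0.5296 0.0248 0.0831]
```

View pics/w3.png

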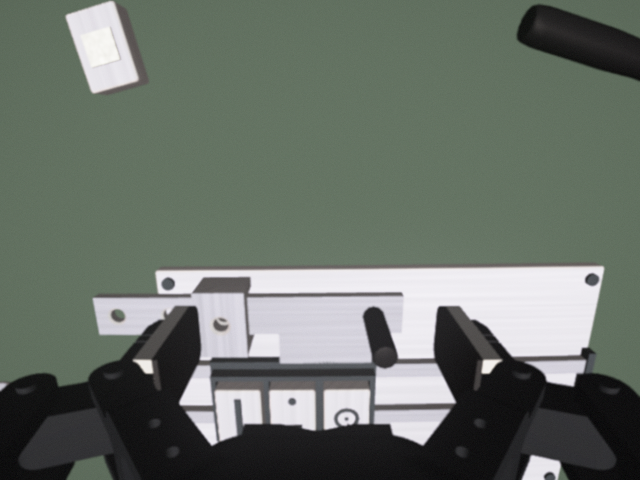

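The carriage has moved: ring at (346,419), bridge hole at (221,324), post at (378,335). I'll zoom on the hole and ring to check alignment.

Run:
```python
import cv2, numpy as np
p=cv2.imread('pics/w3.png'); f=lambda x,y:cv2.resize(p[y-22:y+22,x-22:x+22],(396,396),interpolation=cv2.INTER_CUBIC)
cv2.imwrite('pics/z3.png',np.hstack([f(221,324),f(346,415)]))
```

```text
(no output)
```

View pics/z3.png

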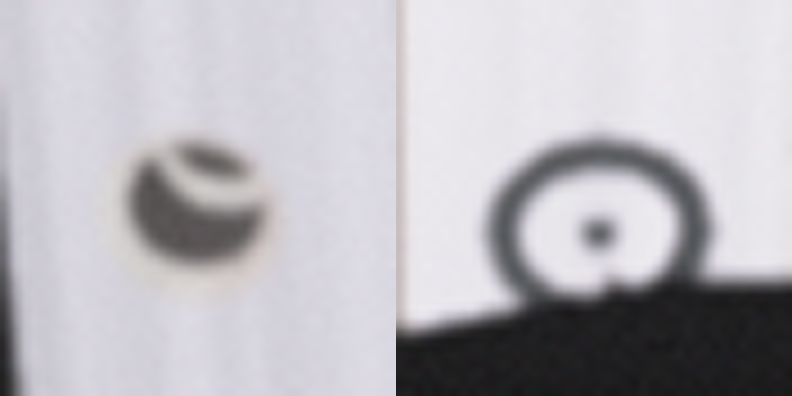

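Run:
```python
from h import *
i=imaging.camera_info('wrist'); o=readout.get_obs()
W=np.eye(4); W[:3,3]=o['ee_pos']; W[:3,:3]=R.from_euler('xyz',o['tcp_rot'],degrees=True).as_matrix()
T=W@np.array(i['tool_from_camera'])
h=at_z(i,T,(221-22+(197/9),324-22+203/9),.043); print('hole',h)
n=at_z(i,T,(346-22+214/9,415-22+280/9),.054); print('needle?',n)
m=at_z(i,T,(346-22+202/9,415-22+233/9),.048); print('mark',m)
f=240/np.tan(np.radians(i['vertical_fov'])/2);K=np.array([[f,0,i['cx']],[0,f,i['cy']],[0,0,1.]])
p=cv2.imread('pics/w3.png'); c=cv2.resize(p[302:346,199:243],(396,396),interpolation=cv2.INTER_CUBIC)
C=np.linalg.inv(T); a=np.linspace(0,2*np.pi,60)
for z,r,dy,col in [(.043,7.5,0,(0,200,0)),(.041,5.5,0,(255,0,0)),(.031,5.5,0,(255,0,255)),(.028,5.5,0,(0,0,255))]:
    P=np.c_[h[0]+r/1e3*np.cos(a),h[1]+r/1e3*np.sin(a),0*a+z]
    q=cv2.projectPoints(P,cv2.Rodrigues(C[:3,:3])[0],C[:3,3],K,np.array([i['k1'],0,0,0,0.]))[0][:,0]
    cv2.polylines(c,[((q-[199,302])*9+4).astype(np.int32)],True,col,1)
cv2.imwrite('pics/z4.png',c)
```

```text
hole [ 0.54415417 -0.08003932  0.043     ]
needle? [0.61258831 0.01427988 0.054     ]
mark [0.61307801 0.01377039 0.048     ]
```

View pics/z4.png

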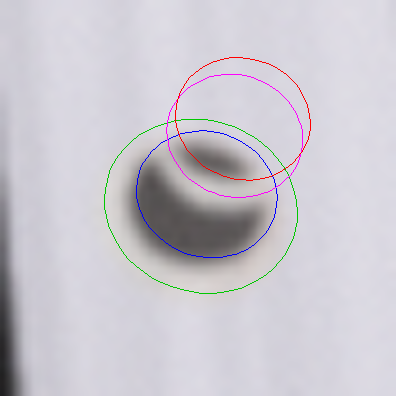

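The strip hole is within about 1.5 mm of the bridge hole, and the ring is within about 1 mm of the needle. The taper will centre the rest. Now I'll look at the pin.

```bash
python3 -m jog '[{"rotation":[0,0,0],"translation":[0,-10,50],"grip":85},{"rotation":[0,0,0],"translation":[-57,-293,98],"grip":85},{"rotation":[0,0,0],"translation":[-57,-293,98],"grip":85},{"rotation":[0,0,0],"translation":[-57,-293,98],"grip":85},{"rotation":[0,0,0],"translation":[-57,-293,98],"grip":85},{"rotation":[0,0,0],"translation":[-57,-293,98],"grip":85},{"rotation":[0,0,0],"translation":[-57,-293,98],"grip":85},{"rotation":[0,0,0],"translation":[-57,-293,98],"grip":85},{"rotation":[0,0,0],"translation":[-57,-293,98],"grip":85},{"rotation":[0,0,0],"translation":[-57,-293,98],"grip":85},{"rotation":[0,0,0],"translation":[-57,-293,98],"grip":85}]'
python3 b.py w4.png lock_pin pin_rest
python3 - <<'E'
from h import *
np.set_printoptions(precision=4,suppress=True)
p,d,i,T=shot('wrist')
print(spotter.spot_in('wrist','lock_pin')[:1])
f=240/np.tan(np.radians(i['vertical_fov'])/2);K=np.array([[f,0,i['cx']],[0,f,i['cy']],[0,0,1.]])
g=np.stack(np.meshgrid(np.arange(640),np.arange(480)),-1).reshape(-1,1,2).astype(float)
u=cv2.undistortPoints(g,K,np.array([i['k1'],0,0,0,0.]))[:,0]
P=np.hstack([u,np.ones((len(u),1))])*d.reshape(-1,1)@T[:3,:3].T+T[:3,3]
np.savez('p4.npz',P=P,p=p,T=T)
Q=P[(d.ravel()>0)&(abs(P[:,0]-.49)<.08)&(abs(P[:,1]+.317)<.08)]
print(len(Q),Q[:,2].max())
F=Q[(Q[:,2]>.003)&(Q[:,2]<.01)]; r=cv2.minAreaRect((F[:,:2]*1000).astype(np.float32)); print('foot',len(F),r)
for z in np.arange(.04,.1,.006):
    S=Q[(Q[:,2]>z)&(Q[:,2]<z+.006)]
    if len(S): print(round(z,3),len(S),S.mean(0),S.std(0)*1e3)
E
```

```text
time: 9.85
ee_pos: [0.4201, -0.3089, 0.2501]
tcp_rot: [180.0, -0.0, -176.0]
wrist_force: [-0.4, 0.1, 1.4]
opening: 0.0851
grasp_force: 0.0
[ 0.3496 -0.3148  0.3926] [ 0.2768  0.0196 -0.9607]
lock_pin 0.77 [295.5 279.6]  [ 0.4836 -0.3245  0.0581]
pin_rest 0.94 [302.5 263.8] [ 0.4888 -0.3199  0.    ] [ 0.4724 -0.3193  0.0464]
[{'box': [306.8, 277.7, 28.2, 21.4], 'confidence': 0.72}]
47301 0.3374884045578513
foot 1682 ((485.8358154296875, -319.3914489746094), (55.117000579833984, 74.89378356933594), 58.08498764038086)
0.04 517 [ 0.4737 -0.3154  0.0432] [11.3538 14.0654  1.5853]
0.046 416 [ 0.4817 -0.3214  0.0489] [12.436  14.7011  1.7644]
0.052 612 [ 0.4896 -0.3234  0.0553] [ 9.1035 12.0095  1.7644]
0.058 622 [ 0.4959 -0.3263  0.0604] [ 7.9109 10.6374  1.5083]
0.064 40 [ 0.4802 -0.32    0.0669] [7.0674 4.7201 2.0454]
0.07 34 [ 0.4755 -0.3175  0.0731] [4.3173 1.4782 1.7059]
0.076 56 [ 0.47   -0.3123  0.08  ] [5.1573 4.8117 1.801 ]
0.082 204 [ 0.4689 -0.3092  0.0849] [3.2327 3.5045 1.5717]
0.088 3 [ 0.4712 -0.3116  0.0886] [0.5321 1.0227 0.5846]
```

View pics/w4.png

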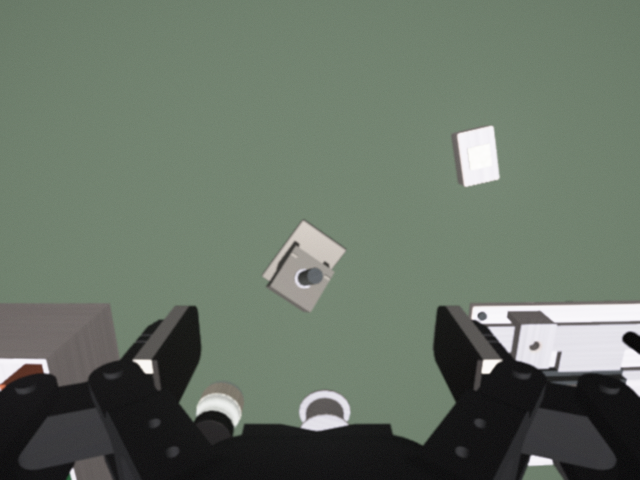

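The pin's grip top is at about (314,275) with its collar at about (303,279). It leans toward the upper right, back toward the base. I'll fit a capped cylinder to the depth points and work out the grasp.

Run:
```python
from h import *
from scipy.optimize import least_squares
np.set_printoptions(precision=4,suppress=True)
P=np.load('p4.npz')['P']
Q=P[(abs(P[:,0]-.474)<.018)&(abs(P[:,1]+.313)<.018)&(P[:,2]>.066)&(P[:,2]<.1)]
def res(x,full=False):
    a=np.array([x[3],x[4],1]);a/=np.linalg.norm(a)
    v=Q-x[:3]; s=v@a; r=np.linalg.norm(v-np.outer(s,a),axis=1)
    dr=r-.007; ds=s
    sd=np.where((dr>0)&(ds>0),np.hypot(dr,ds),np.maximum(dr,ds))
    return np.r_[sd*1e3, (np.array(x[3:])-np.array([-.55,.344]))*30]
s=least_squares(res,[.4692,-.309,.0843,-.55,.344],loss='soft_l1',x_scale=[.01,.01,.01,.1,.1])
t=s.x[:3];a=np.r_[s.x[3:],1];a/=np.linalg.norm(a)
print(len(Q),t,a,np.degrees(np.arccos(a[2])),np.degrees(np.arctan2(a[1],a[0])),np.abs(s.fun[:-2]).mean())
print('collar-under at z=52?',t-.038*a)
o=readout.get_obs(); Rc=R.from_euler('xyz',o['tcp_rot'],degrees=True)
z=-a; y=np.cross([0,0,1],a); y/=np.linalg.norm(y)
if y@Rc.as_matrix()[:,1]<0:y=-y
Rt=R.from_matrix(np.c_[np.cross(y,z),y,z])
print('rotvec',np.degrees((Rt*Rc.inv()).as_rotvec()))
g=t-.029*a
for b in (.07,.03,0): print(b,(g+b*a-o['ee_pos'])*1e3)
print(o['ee_pos'])
```

```text
321 [ 0.4682 -0.3079  0.0845] [-0.4234  0.285   0.8599] 30.690669916625698 146.05255918946983 0.35640555619216746
collar-under at z=52? [ 0.4843 -0.3187  0.0519]
rotvec [ -8.0817 -30.1762 -36.9675]
0.07 [  30.9766   13.2268 -130.5656]
0.03 [  47.9128    1.8258 -164.9631]
0 [  60.615    -6.725  -190.7611]
[ 0.4198 -0.3094  0.2504]
```

```bash
python3 -m jog '[{"rotation":[-8.4,-31.2,-36.8],"translation":[31,13,-120],"grip":50},{"rotation":[-8.4,-31.2,-36.8],"translation":[31,13,-120],"grip":50},{"rotation":[-8.4,-31.2,-36.8],"translation":[31,13,-120],"grip":50},{"rotation":[-8.4,-31.2,-36.8],"translation":[31,13,-120],"grip":50},{"rotation":[-8.4,-31.2,-36.8],"translation":[31,13,-120],"grip":50},{"rotation":[-8.4,-31.2,-36.8],"translation":[31,13,-130],"grip":50},{"rotation":[-8.4,-31.2,-36.8],"translation":[31,13,-130],"grip":50},{"rotation":[-8.4,-31.2,-36.8],"translation":[31,13,-130],"grip":50},{"rotation":[-8.4,-31.2,-36.8],"translation":[31,13,-130],"grip":50},{"rotation":[-8.4,-31.2,-36.8],"translation":[38,9,-145],"grip":50},{"rotation":[-8.4,-31.2,-36.8],"translation":[48,2,-165],"grip":50},{"rotation":[-8.4,-31.2,-36.8],"translation":[55,-3,-179],"grip":50},{"rotation":[-8.4,-31.2,-36.8],"translation":[60.5,-7,-190.5],"grip":50},{"rotation":[-8.4,-31.2,-36.8],"translation":[60.5,-7,-190.5],"grip":50},{"rotation":[-8.4,-31.2,-36.8],"translation":[60.5,-7,-190.5],"grip":50}]' 30
python3 b.py w5.png lock_pin
```

```text
time: 11.6
ee_pos: [0.4806, -0.3175, 0.0604]
tcp_rot: [-179.9, 31.7, 146.1]
wrist_force: [-0.2, -0.2, -0.2]
opening: 0.0501
grasp_force: 0.0
[ 0.3684 -0.2432  0.1446] [ 0.6148 -0.4137 -0.6714]
lock_pin 0.56 [321.6 273.1]  [ 0.4758 -0.3131  0.0462]
```

View pics/w5.png

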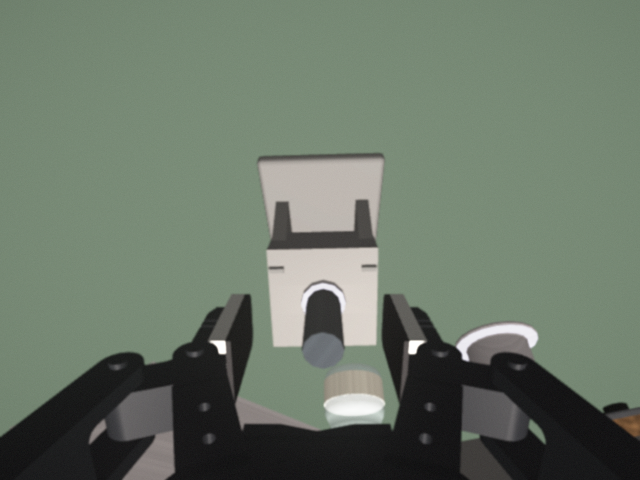

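The pin is centred between the open pads: grip at (323,320), pads at 245 and 392. I'll close and draw it out along its axis.

```bash
python3 -m jog '[{"rotation":[0,0,0],"translation":[0,0,0],"grip":8},{"rotation":[0,0,0],"translation":[0,0,0],"grip":8},{"rotation":[0,0,0],"translation":[0,0,0],"grip":8},{"rotation":[0,0,0],"translation":[0,0,0],"grip":8},{"rotation":[0,0,0],"translation":[0,0,0],"grip":8},{"rotation":[0,0,0],"translation":[0,0,0],"grip":8}]' 40
python3 -m jog '[{"rotation":[0,0,0],"translation":[-2,1.4,4.3],"grip":8},{"rotation":[0,0,0],"translation":[-5,3.5,10.5],"grip":8},{"rotation":[0,0,0],"translation":[-10,6.8,20],"grip":8},{"rotation":[0,0,0],"translation":[-15,10.2,30],"grip":8},{"rotation":[0,0,0],"translation":[-20,13.6,40],"grip":8},{"rotation":[0,0,0],"translation":[-25,17,60],"grip":8},{"rotation":[0,0,0],"translation":[-25,17,90],"grip":8},{"rotation":[0,0,0],"translation":[-25,17,90],"grip":8}]' 40
```

```text
time: 12.3
ee_pos: [0.4808, -0.3163, 0.0605]
tcp_rot: [179.9, 31.8, 146.2]
wrist_force: [1.2, 4.4, 2.7]
opening: 0.0125
grasp_force: 38.9
time: 13.1
ee_pos: [0.4563, -0.301, 0.1557]
tcp_rot: [-180.0, 32.2, 146.1]
wrist_force: [1.1, -0.9, 0.1]
opening: 0.0128
grasp_force: 38.9
```

Run:
```python
from h import *
a=R.from_euler('xyz',[180,31.7,146.1],degrees=True)
for y in (180,-176): 
    for t in (0,): print(np.degrees((R.from_euler('xyz',[180,t,y],degrees=True)*a.inv()).as_rotvec()))
```

```text
[ 9.37505884 30.76041829 33.02074054]
[ 8.32567747 31.18066698 36.91413818]
```

```bash
python3 -m jog '[{"rotation":[8.3,31.2,36.9],"translation":[0,10,40],"grip":8},{"rotation":[8.3,31.2,36.9],"translation":[20,50,40],"grip":8},{"rotation":[8.3,31.2,36.9],"translation":[50,100,40],"grip":8},{"rotation":[8.3,31.2,36.9],"translation":[88,140,40],"grip":8},{"rotation":[8.3,31.2,36.9],"translation":[88,180,40],"grip":8},{"rotation":[8.3,31.2,36.9],"translation":[88,210,40],"grip":8},{"rotation":[8.3,31.2,36.9],"translation":[88,220,40],"grip":8},{"rotation":[8.3,31.2,36.9],"translation":[88,220,10],"grip":8},{"rotation":[8.3,31.2,36.9],"translation":[88,220,-20],"grip":8},{"rotation":[8.3,31.2,36.9],"translation":[88,220,-35],"grip":8},{"rotation":[8.3,31.2,36.9],"translation":[88,220,-35],"grip":8},{"rotation":[8.3,31.2,36.9],"translation":[88,220,-35],"grip":8}]' 40
python3 b.py w6.png lock_pin lock_hole
python3 - <<'E'
from h import *
for c in ['scene','top']:
    p,d,i,T=shot(c,c+'6.png')
    for t,z in [('lock_pin',.078),('lock_hole',.043)]:
        for r in spotter.mark_of(c,t)[:1]: print(c,t,r['confidence'],np.round(r['uv'],1),at_z(i,T,r['uv'],z))
w=cv2.imread('pics/w6.png'); s=cv2.imread('pics/scene6.png')[170:270,240:390]
cv2.imwrite('pics/c6.png',np.hstack([cv2.resize(w[200:440,200:400],(400,480)),cv2.resize(s[:,:75*1+8],(398,480),interpolation=cv2.INTER_CUBIC)]))
E
```

```text
time: 14.3
ee_pos: [0.5431, -0.0805, 0.116]
tcp_rot: [-179.9, 0.1, -176.1]
wrist_force: [0.5, -0.4, 0.3]
opening: 0.0126
grasp_force: 39.0
[ 0.4723 -0.0861  0.2584] [ 0.2789  0.0178 -0.9601]
lock_pin 0.95 [320.6 271.9]  [ 0.5367 -0.0802  0.0875]
lock_hole 0.63 [312.4 258.5] [ 0.5457 -0.0839  0.043 ] [ 0.5513 -0.0837  0.0265]
lock_hole 0.44 [ 46.3 369.3] [ 0.632  -0.2481  0.043 ] [ 0.6523 -0.2688  0.0156]
scene lock_pin 0.38 [295.9 208. ] [ 0.53684393 -0.08450687  0.078     ]
scene lock_hole 0.87 [292.  220.8] [ 0.54963985 -0.08405936  0.043     ]
top lock_pin 0.39 [493.4 269.1] [ 0.47358635 -0.30110633  0.078     ]
```

View pics/c6.png

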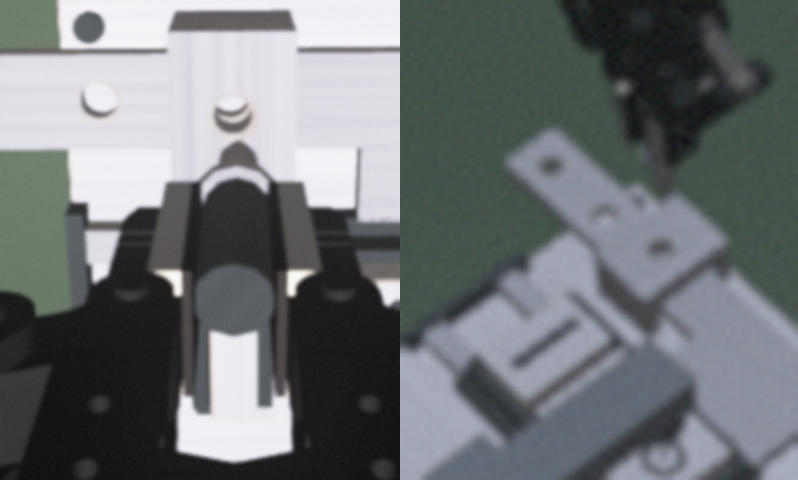

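Run:
```python
from h import *
np.set_printoptions(precision=4,suppress=True)
o=readout.get_obs(); i=imaging.camera_info('wrist')
W=np.eye(4); W[:3,3]=o['ee_pos']; W[:3,:3]=R.from_euler('xyz',o['tcp_rot'],degrees=True).as_matrix()
T=W@np.array(i['tool_from_camera'])
for dz in (.034,.037,.040):
    n=o['ee_pos'][2]-dz
    print(dz,'nose',at_z(i,T,(318.5,271.7),n),'end',at_z(i,T,(317,346),n+.066))
print('hole',at_z(i,T,(316.7,256.8),.043),o['ee_pos'])
```

```text
0.034 nose [ 0.5388 -0.0806  0.0811] end [ 0.5387 -0.0813  0.1471]
0.037 nose [ 0.5399 -0.0805  0.0781] end [ 0.5405 -0.0811  0.1441]
0.04 nose [ 0.5411 -0.0804  0.0751] end [ 0.5423 -0.081   0.1411]
hole [ 0.5442 -0.0811  0.043 ] [ 0.5433 -0.0801  0.1151]
```

Run:
```python
from h import *
np.set_printoptions(precision=4,suppress=True)
p,d,i,T=shot('wrist','w7.png'); print(readout.get_obs()['ee_pos'])
for v in list(range(258,296,3))+list(range(300,364,6)): print(v,p[v,318],at_d(i,T,(318,v),d,1))
```

```text
[ 0.5432 -0.08    0.115 ]
258 [187 182 180] [ 0.5507 -0.0799  0.0258]
261 [156 151 150] [ 0.5507 -0.0799  0.0314]
264 [99 95 96] [ 0.5506 -0.0799  0.037 ]
267 [211 204 203] [ 0.551  -0.0799  0.0411]
270 [169 164 163] [ 0.5389 -0.0808  0.0786]
273 [95 90 91] [ 0.5367 -0.081   0.0883]
276 [95 91 91] [ 0.5366 -0.081   0.0923]
279 [95 92 92] [ 0.5367 -0.081   0.0957]
282 [130 124 129] [ 0.5327 -0.0813  0.1091]
285 [219 217 226] [ 0.5335 -0.0813  0.11  ]
288 [171 169 178] [ 0.5347 -0.0812  0.1104]
291 [50 48 49] [ 0.5348 -0.0812  0.113 ]
294 [51 52 52] [ 0.5346 -0.0812  0.1163]
300 [50 48 50] [ 0.5348 -0.0812  0.1213]
306 [46 45 47] [ 0.5351 -0.0812  0.1258]
312 [45 45 46] [ 0.5353 -0.0812  0.1303]
318 [46 45 45] [ 0.5355 -0.0812  0.1345]
324 [46 45 46] [ 0.5355 -0.0812  0.1387]
330 [45 44 46] [ 0.5356 -0.0812  0.1425]
336 [90 93 97] [ 0.5371 -0.0811  0.1436]
342 [91 94 99] [ 0.5391 -0.0809  0.144 ]
348 [89 93 98] [ 0.5414 -0.0807  0.1437]
354 [ 96  99 104] [ 0.5434 -0.0806  0.1441]
360 [90 95 99] [ 0.546  -0.0804  0.1434]
```

Depth puts the nose at (0.541, −0.0805, 0.078) and the hole at (0.5442, −0.0811), with the top leaning about 1.5° toward +x. I'll correct both and start the insertion.

```bash
python3 -m jog '[{"rotation":[0,-1.5,0],"translation":[2.2,-0.6,0],"grip":8},{"rotation":[0,-1.5,0],"translation":[2.2,-0.6,-15],"grip":8},{"rotation":[0,-1.5,0],"translation":[2.2,-0.6,-28],"grip":8},{"rotation":[0,-1.5,0],"translation":[2.2,-0.6,-33],"grip":8},{"rotation":[0,-1.5,0],"translation":[2.2,-0.6,-38],"grip":8},{"rotation":[0,-1.5,0],"translation":[2.2,-0.6,-42],"grip":8},{"rotation":[0,-1.5,0],"translation":[2.2,-0.6,-45],"grip":8},{"rotation":[0,-1.5,0],"translation":[2.2,-0.6,-45],"grip":8}]' 40
python3 - <<'E'
from h import *
np.set_printoptions(precision=4,suppress=True)
p,d,i,T=shot('wrist','w8.png'); o=readout.get_obs(); print(o['ee_pos'],o['wrist_force'])
for v in list(range(267,296,3))+[306,318,330,342,354]: print(v,p[v,318],at_d(i,T,(318,v),d,1))
E
```

```text
time: 15.6
ee_pos: [0.5456, -0.0808, 0.0696]
tcp_rot: [-179.8, 1.6, -176.0]
wrist_force: [2.1, -2.6, -3.1]
opening: 0.0127
grasp_force: 38.8
[ 0.5456 -0.0808  0.0698] [ 2.3351 -1.4995 -2.5771]
267 [224 222 229] [ 0.5368 -0.082   0.0429]
270 [225 218 220] [ 0.5382 -0.0819  0.043 ]
273 [119 113 112] [ 0.5401 -0.0817  0.042 ]
276 [91 87 87] [ 0.54   -0.0817  0.0456]
279 [94 89 88] [ 0.5399 -0.0817  0.0492]
282 [114 110 113] [ 0.5355 -0.0821  0.0627]
285 [214 211 221] [ 0.5361 -0.082   0.0643]
288 [184 181 190] [ 0.5374 -0.0819  0.0643]
291 [47 48 48] [ 0.5374 -0.0819  0.0669]
294 [51 49 50] [ 0.5374 -0.0819  0.0698]
306 [46 45 45] [ 0.5372 -0.0819  0.0802]
318 [45 45 46] [ 0.5372 -0.0819  0.089 ]
330 [49 47 49] [ 0.5372 -0.0819  0.0969]
342 [88 91 95] [ 0.5408 -0.0817  0.0982]
354 [ 91  94 100] [ 0.545  -0.0814  0.0986]
```

The nose is 10 mm in, upright, with low force. I'll continue down.

```bash
python3 -m jog '[{"rotation":[0,0,0],"translation":[0,0,-2],"grip":8},{"rotation":[0,0,0],"translation":[0,0,-4],"grip":8},{"rotation":[0,0,0],"translation":[0,0,-6],"grip":8},{"rotation":[0,0,0],"translation":[0,0,-8],"grip":8},{"rotation":[0,0,0],"translation":[0,0,-10],"grip":8},{"rotation":[0,0,0],"translation":[0,0,-12],"grip":8},{"rotation":[0,0,0],"translation":[0,0,-14],"grip":8},{"rotation":[0,0,0],"translation":[0,0,-16],"grip":8},{"rotation":[0,0,0],"translation":[0,0,-16],"grip":8}]' 40
python3 - <<'E'
from h import *
np.set_printoptions(precision=4,suppress=True)
p,d,i,T=shot('wrist','w9.png'); o=readout.get_obs(); print(o['ee_pos'],o['wrist_force'])
for v in list(range(267,296,3))+[306,318,330,342,354]: print(v,p[v,318],at_d(i,T,(318,v),d,1))
E
```

```text
time: 16.55
ee_pos: [0.5456, -0.0808, 0.0537]
tcp_rot: [-179.8, 1.6, -176.0]
wrist_force: [5.2, -2.8, -0.1]
opening: 0.013
grasp_force: 39.0
[ 0.5456 -0.0808  0.0536] [ 5.942  -3.4772  0.7516]
267 [223 221 229] [ 0.5305 -0.0824  0.043 ]
270 [223 221 228] [ 0.5318 -0.0823  0.0431]
273 [223 221 228] [ 0.5333 -0.0822  0.0426]
276 [224 221 229] [ 0.5345 -0.0821  0.0429]
279 [205 202 212] [ 0.5355 -0.082   0.0437]
282 [104 102 102] [ 0.5353 -0.082   0.0471]
285 [211 209 219] [ 0.536  -0.082   0.0484]
288 [189 186 195] [ 0.5374 -0.0819  0.0483]
291 [50 50 50] [ 0.5375 -0.0819  0.0508]
294 [47 47 49] [ 0.5374 -0.0819  0.0539]
306 [46 46 47] [ 0.5375 -0.0819  0.0637]
318 [45 44 45] [ 0.5371 -0.0819  0.0733]
330 [48 47 47] [ 0.5371 -0.0819  0.0811]
342 [87 91 96] [ 0.5409 -0.0816  0.082 ]
354 [88 91 98] [ 0.5451 -0.0813  0.0824]
```

```bash
python3 -m jog '[{"rotation":[0,0,0],"translation":[0,0,-1],"grip":8},{"rotation":[0,0,0],"translation":[0,0,-2],"grip":8},{"rotation":[0,0,0],"translation":[0,0,-2],"grip":8},{"rotation":[0,0,0],"translation":[0,0,-1.5],"grip":40},{"rotation":[0,0,0],"translation":[0,0,-1.5],"grip":40},{"rotation":[0,0,0],"translation":[0,0,-1.5],"grip":40},{"rotation":[0,0,0],"translation":[0,0,-1.5],"grip":40},{"rotation":[0,0,0],"translation":[0,0,20],"grip":40},{"rotation":[0,0,0],"translation":[0,0,50],"grip":40},{"rotation":[0,0,0],"translation":[-20,0,90],"grip":40},{"rotation":[0,0,0],"translation":[-60,30,100],"grip":85},{"rotation":[0,0,0],"translation":[-60,30,100],"grip":85},{"rotation":[0,0,0],"translation":[-60,30,100],"grip":85}]' 40
python3 - <<'E'
from h import *
np.set_printoptions(precision=4,suppress=True)
p,d,i,T=shot('wrist','w10.png')
P=[]
for t,z in [('lock_pin',.015),('mark',.048),('handle',.07),('needle_tip',.054)]:
    for r in spotter.mark_of('wrist',t)[:1]: print(t,r['confidence'],np.round(r['uv'],1),at_z(i,T,r['uv'],z),at_d(i,T,r['uv'],d))
u0,v0=map(int,spotter.spot_in('wrist','lock_pin')[0]['box'][:2])
Q=np.array([at_d(i,T,(u,v),d,0) if d[v,u]>0 else [0,0,0] for v in range(v0-45,v0+45,1) for u in range(u0-30,u0+30,1)])
for a,b in [(.0745,.09),(.0455,.0495)]:
    S=Q[(Q[:,2]>a)&(Q[:,2]<b)]; print(len(S),np.median(S,0) if len(S) else '',S.min(0),S.max(0))
E
```

```text
time: 17.9
ee_pos: [0.4851, -0.0502, 0.1544]
tcp_rot: [-179.8, 1.6, -175.9]
wrist_force: [0.3, 0.2, -0.1]
opening: 0.0812
grasp_force: 0.0
lock_pin 0.95 [270.7 289.6] [ 0.5418 -0.083   0.015 ] [ 0.5287 -0.0803  0.0428]
mark 0.96 [391.4 402.7] [0.6128 0.0136 0.048 ] [0.6128 0.0136 0.048 ]
handle 0.8 [434.5 332.5] [0.5386 0.0277 0.07  ] [ 0.4801 -0.0105  0.1727]
needle_tip 0.53 [389.1 408.8] [0.6135 0.0109 0.054 ] [0.6186 0.0126 0.0479]
436 [ 0.5428 -0.0812  0.0807] [ 0.5372 -0.0884  0.0745] [ 0.5511 -0.0744  0.0828]
163 [ 0.539  -0.0806  0.0471] [ 0.5355 -0.0901  0.0455] [ 0.5492 -0.0729  0.0494]
```

View pics/w10.png

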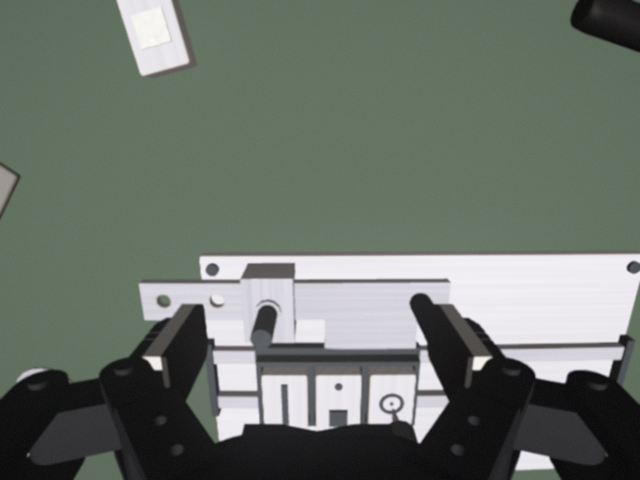

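The wrist picture shows the pin upright in the bridge, grip at (264,325). Its collar top is at z 47.1 mm, which means it is home. The ring is under the needle at (391,403), all three modules are flat, and the gripper is clear.

```bash
python3 -c "
from workcell import bot; print(bot.job_done())"
```

```text
the job is handed in; nothing more can be done
None
```

The job is handed in, though the judge's verdict wasn't shown: the last wrist view had the ring about 1–3 mm from the needle tip (limit 5 mm), the lock pin upright with its collar on the bridge, the modules flat and the gripper clear.

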